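Lock the bit tray into its docking rail

ROBOT

A 6-joint arm with a two-finger parallel gripper is mounted at the origin on the work surface. World frame = base frame: x ahead of the robot, y to its left, z up, the work surface at z = 0. Lengths are in mm, angles in rad, forces in N, time in s.
With the tool pointing down it reaches from about 350 to 775 mm from the base axis. Payload 7.3 kg.
Tool frame: the origin (TCP) lies at the very end of the fingers, on their centre line; the grasp point (between the pads) lies 19 mm behind it (bot.grip_point_offset is the distance from the TCP to the grasp point, in mm); z points along the fingers, y is the line along which they close (so a half turn about z gives the same grasp; the last joint's range is limited). The gripper opens to 92 mm and grips with 3 to 60 N. Pads are 19 mm wide; open, the fingers measure 130 mm over their backs; the gripper's body (75 mm by 190 mm) begins 47 mm behind the grasp point.
Start: joints at [1.026, 0.342, 1.524, -0, 1.275, -0.146], TCP at [203.852, 483.828, 226.741] pointing down, gripper open.
Joint ranges: [-2.53, 2.53], [-0.77, 2.02], [0.04, 2.7], [-1, 4.14], [0.28, 2.66], [-3.11, 3.11]. Speed limits (rad/s): [2.57, 2.57, 3.14, 3.14, 3.14, 3.14].

INTERFACE

Orientations are given as [roll, pitch, yaw] about the fixed x, y, z axes, in that order (R = Rz(yaw) Ry(pitch) Rx(roll)).
In Python, from plant import bot gives the robot as it stands. The module is installed in compiled form; this text tells all that it offers.
- The arm moves only by the shell command python3 -m jog 'ROWS' [OPENING]. ROWS is JSON, a list of rows, each a list of 6 numbers: the shift along the tool's x, y, z in mm, then the turn, a rotation vector about the tool's x, y, z in rad. In form: [[dx, dy, dz, rx, ry, rz], ...]. A call has 1 to 12 rows; each row shifts and turns the commanded pose from where the row before left it, along the tool's axes as they then stand; what a row does not reach is not made up. A row lasts 1/10 s, in which the tool goes at most 50 mm and 8.59 degrees, less where a joint would pass 70% of its speed; a pose out of reach is approached as far as the arm can. A call with a gripper value outside its range is refused whole. OPENING is the opening in per cent of the stroke, from 0 (shut) to 100 (fully open), set as the call begins (- or left out, the last holds). The fingers move at their own pace and stop on an object; the grip force is fixed at half the most. Time passes only in rows, so rows that do not move let the fingers close. It gives the time, the measured TCP pose, the force, the opening and the grip force at its end, in the units of the state.
- bot.get_obs(): the state, without advancing time (a new reading comes with each control period).
- bot.capture(name): name is "scene" or "top" or "wrist"; returns the picture (420x560x3 uint8, red, green, blue); there is no depth.
- bot.camera_model(name): a dict with "fx", "fy", "cx", "cy" (pixels), "position" and "orientation" of the camera in the world; the wrist camera has in their place "T_tool_cam" (4x4, takes a point from camera to tool coordinates, whose origin is the TCP and whose axes are the flange's). Camera axes: x right, y down, z forward; pixel columns grow to the right and rows downward; lengths in mm; the calibration is good to about 2 mm. The wrist camera is an equidistant fisheye: a pixel r from the principal point sees the ray r / f radians off the axis. A picture is of the moment at which its call begins: read the wrist's pose just before it. camera_model takes no time and is no camera call.
- bot.close_job(): hands the job in; it is judged then, once.
Trained networks look in the newest picture that a camera, given by its name, has taken for a name from the list of things; names that differ only in an ending like _2 or _b are one class to them, and where a whole thing is asked for, a point or a joint stands for the part that bears it (a point fixed in the world has none). Each returns a list of dicts, best first, with "p" (0 to 1); they miss things now and then, are a little off and sometimes report something else, mostly with a low value. They report only what shows in the picture. A call takes as long as a camera call. They do not tell look-alikes from the thing itself.
- bot.outline_of(target, camera): "mask" (420x560 bool, what is visible of it) and "pixel" ([column, row] in pixels, amid what is visible of it).
The state is a dict: "time": time; "joint_positions": joint angles; "dq": joint speeds; "tau": joint torques, N m; "tool_pos": TCP position; "tcp_rot": TCP orientation; "contact_force": force on the tool from outside, world axes, zero at the start; "moment": the same for the moment, N m; "grip_width": finger opening in mm; "finger_force": force on a finger pad.
Only numpy, scipy, OpenCV 4.12 (cv2) and the standard library are available. Lean on these libraries where they do the work, as an engineer would, in place of code of your own. Each camera call takes 0.05 s, during which the arm holds its last target. There are 200 camera calls.

TASK

Press the yellow spring bar down with a fingertip behind the blue bit tray and, holding the bar down, push the tray along the rail over the lowered red catch pins until it is up against the grey end plate. Only then let the bar spring back up, so that the pins lock the tray in from behind. Push the tray, never lift it, keep the bar down the whole time the tray is over the pins, and leave the other things on the bench alone.

Things in the scene. Friction and masses are not known exactly. Their poses are not given: they have to be found in the camera images.
- dock: Docking rail fixed to the bench, 128 (x) x 300 (y) mm; y values below are in its frame. Origin: middle of its underside, on the bench. The tray travels along its +y on two aluminium runners, tops 30 mm above the bench, inner faces at x = +-45 mm. Grey guide walls outside them reach 42 mm above the bench. The -y end is open.
- end_plate (a point): Middle of the top inner edge of the grey end plate that closes the rail's +y end, 58 mm above the bench, at y = +138 mm. The tray is home when its front face meets this plate: tray centre at y = +93 mm, its rear face then 8 mm past the pins.
- catch (a joint): How far the spring bar is pressed down, m: 0 = up (released), 0.012 = bottom stop. The spring needs 3 N to start and 6 N at the bottom; the bar goes down level wherever it is pressed. The tray clears the pins when it is more than 7 mm down; let up under the tray it rises to about 7 mm and rubs.
- bar_end (a point): Top of the yellow bar at its free end (black ribs), on the rail's middle line at y = -118 mm; moves with the bar. The bar is 40 mm wide and runs along the middle of the rail, under the tray, from y = -136 to +40 mm. Its top is 28 mm above the bench when up, 16 mm when fully down.
- pins (a point): Midpoint between the tops of the two red catch pins, y = +34 mm; they are part of the bar and move with it. Pins 10 mm wide at x = +-36 mm, y = 28 to 40 mm; tops 37 mm above the bench when up (blocking the tray), 25 mm when down. The 62 mm between them is open to a fingertip running along the bar.
- tray: Blue tray of router bits, 110 (x) x 90 (y) x 24 mm, bit heads 7 mm higher, about 0.6 kg, loose on the runners, 2 mm play to each wall. Origin: centre of its underside, 30 mm above the bench; axes as the dock's. At the start its centre is at y = -50 to -26 mm, short of the pins, with at least 41 mm of bar bare behind it (-y side).
- screwdriver: red-handled screwdriver lying on the bench; bystander
- hammer: hammer lying on the bench; bystander
- wrench: steel wrench lying on the bench; bystander
- oil_can: orange-labelled can, 56 mm wide, 110 mm tall; bystander; origin at the middle of its underside
- bit_case: black closed case 70 x 110 x 26 mm; bystander; origin at the middle of its underside
- offcut: pale wood offcut 50 x 120 x 35 mm; bystander; origin at the middle of its underside
- cup: orange cup, 72 mm wide, 85 mm tall; bystander; origin at the middle of its underside
Not all that is in view belongs to the job. What is meant by the tray is not orange, and is the smaller of those in its own colour.

How it is judged (in metres and radians):
On the way, in this order (a step that is already met when the one before it is completed fails the run):
1. the bar is pressed down while the tray is still short of the catch pins (value of joint catch above 0.009 m and y of tray in the frame of dock below -0.015 m), for 0.1 s.
2. the tray has been pushed wholly past the catch pins with the bar still down (value of joint catch above 0.0085 m and y of tray in the frame of dock above 0.086 m), for 0.05 s.
At the end, for the whole second after the job is handed in: The tray lies flat on the runners within 5 mm of the end plate, at rest; the bar has sprung up (within 1.5 mm of its top) with the red pins behind the tray; no bystander has moved more than 20 mm (y of tray in the frame of dock between 0.088 and 0.096 m and value of joint catch below 0.0015 m and z of tray in the frame of dock between 0.027 and 0.033 m and angle between tray's own z axis and vertical below 0.05 rad and angle between the y axis of tray and the y axis of dock, either way round below 0.08 rad and linear speed of tray below 0.01 m/s and distance of each of screwdriver, hammer, wrench, oil_can, bit_case, offcut, cup from where it was at the start of the episode below 0.02 m); the robot touches nothing.
It fails at once if the bar was let up (less than 8.5 mm down) while the tray was over the catch pins (y of tray in the frame of dock between -0.013 and 0.083 m and value of joint catch below 0.0085 m).
It fails at once if the tray was lifted (5 mm) or tipped (z of tray in the frame of dock above 0.035 m or angle between tray's own z axis and vertical above 0.12 rad).
It fails at once if a bystander was pushed more than 20 mm or lifted (distance of any of screwdriver, hammer, wrench, oil_can, bit_case, offcut, cup from where it was at the start of the episode above 0.02 m).
It also fails if it takes over 38 s, if anything falls off the work surface, if the arm or the gripper's body presses on something with over 40 N, if the wrist force passes 120 N, or if a joint passes its speed limit or range.

## Working session

There is one attempt and no reset: what is moved stays moved. The work goes in short steps, Python scripts to look and compute and a shell command to move; the robot and the scene stay as the last step left them, time stands still between calls to the robot, and variables do not carry over. Pictures are saved under pics/ and viewed, at most 10 in all, crops included, and the job is handed in when it is done.

```bash
mkdir -p pics; python3 - <<'E'
from plant import bot
import cv2,numpy as np
o=bot.get_obs();print(o['time'],o['tool_pos'],o['tcp_rot'],o['grip_width'],o['contact_force'])
for c in ('scene','top'):
    im=bot.capture(c);cv2.imwrite(f'pics/{c}0.png',im[:,:,::-1])
    m=bot.camera_model(c);print(c,m)
    for t in ('dock','end_plate','bar_end','pins','tray'):
        print(t,[(round(d['p'],2),np.round(d['pixel'],1).tolist(),int(d['mask'].sum())) for d in bot.outline_of(t,c)])
E
```

```text
0.0 [203.62382752 483.46101216 226.06525648] [-3.14010287e+00 -2.24938711e-04  2.74279107e+00] 91.73387453983713 [-0.53656848 -0.08131873 -0.01198125]
scene {'fx': 435.87755538037817, 'fy': 435.87755538037817, 'cx': 280.50311506203036, 'cy': 211.53061088866207, 'position': array([1242.27897344,    3.77101981,  913.80530502]), 'orientation': array([-2.41437592e+00,  2.08218595e-03,  1.61714293e+00])}
dock [(0.64, [305.0, 243.6], 4226), (0.6, [256.5, 235.9], 493)]
end_plate []
bar_end [(0.64, [254.6, 234.7], 444)]
pins [(0.82, [297.6, 234.2], 474)]
tray [(0.93, [276.9, 230.6], 1234), (0.91, [179.8, 275.6], 1657), (0.88, [217.3, 173.7], 1814)]
top {'fx': 420.3052468554649, 'fy': 420.3052468554649, 'cx': 281.95551197334504, 'cy': 204.08395470809842, 'position': array([ 333.86578376,  -26.99428884, 1408.62271373]), 'orientation': array([-3.01102052,  0.00775584, -1.54835888])}
dock [(0.78, [268.2, 194.5], 2746), (0.52, [363.4, 202.3], 359)]
end_plate [(0.92, [267.5, 194.4], 2391), (0.25, [304.7, 199.2], 355)]
bar_end [(0.62, [308.8, 200.2], 361)]
pins [(0.57, [304.8, 195.9], 379)]
tray [(0.85, [341.0, 266.1], 1945), (0.76, [291.2, 199.8], 877), (0.65, [359.1, 162.9], 882), (0.47, [307.2, 197.3], 378)]
```

```bash
python3 - <<'E'
import cv2,numpy as np
a=cv2.imread('pics/scene0.png');b=cv2.imread('pics/top0.png')
a=cv2.resize(a[120:330,120:400],(800,600),interpolation=cv2.INTER_CUBIC);b=cv2.resize(b[120:300,220:460],(800,600),interpolation=cv2.INTER_CUBIC)
cv2.imwrite('pics/sc.png',a);cv2.imwrite('pics/tc.png',b)
E
```

```text
(no output)
```

View pics/sc.png

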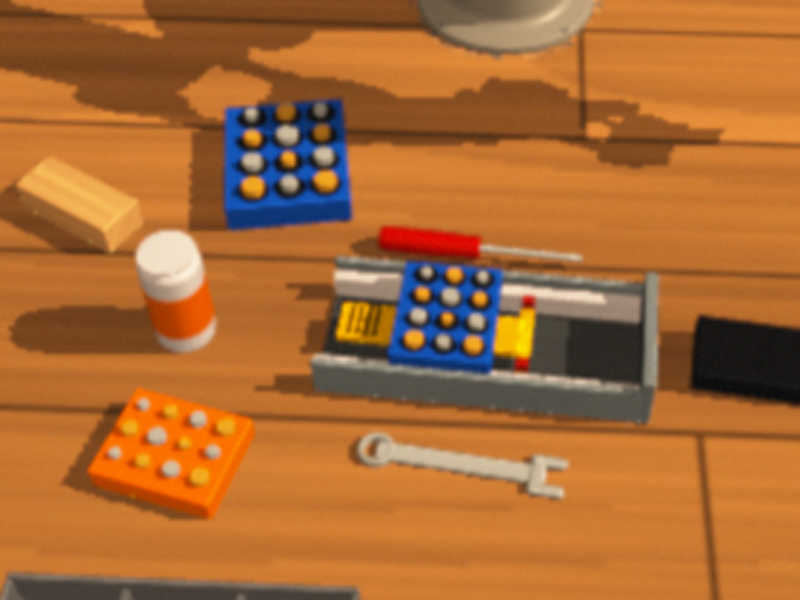

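View pics/tc.png

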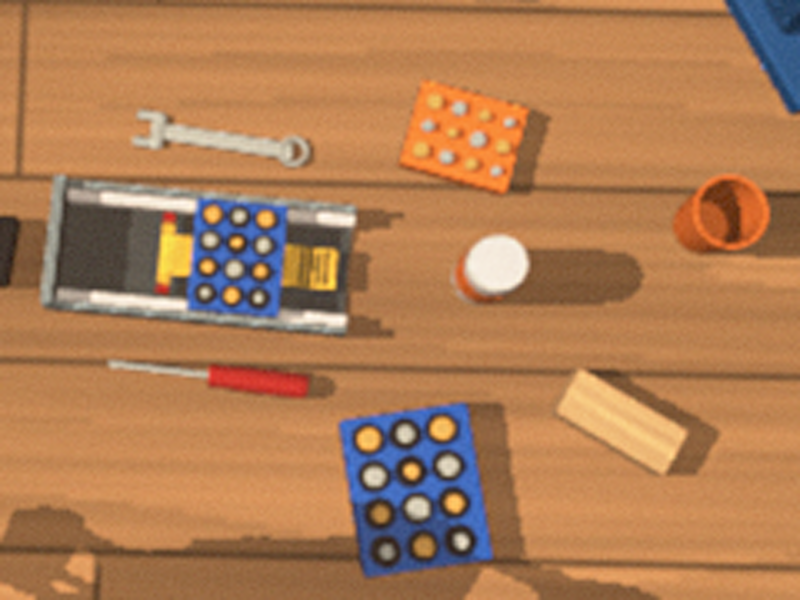

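The candidates for the tray in the top view are the small blue one in the rail at (291,200), the large blue one at (341,266) and the orange one at about (360,161). The small blue one in the rail fits: it isn't orange and is the smaller of the two blues. The enlarged crop confirms it, with the yellow bar and red pins beside it. Next I fit the dock pose from the features in both views.

```bash
cat > h.py <<'E'
import numpy as np
from scipy.spatial.transform import Rotation as R
from scipy.optimize import least_squares
def proj(m,P):
    q=(np.asarray(P)-m['position'])@R.from_euler('xyz',m['orientation']).as_matrix()
    return q[:,:2]/q[:,2:]*[m['fx'],m['fy']]+[m['cx'],m['cy']]
E
python3 - <<'E'
from h import *
from plant import bot
t=lambda u,v:(220+u*.3,120+v*.3); s=lambda u,v:(120+u*.35,120+v*.35)
# dock-frame points ; pixel ; None y for tray
L=[('top',(-64,-150,42),t(347,332)),('top',(64,-150,42),t(355,208)),
('top',(-36,34,37),t(163,289)),('top',(36,34,37),t(170,218)),('top',(-20,-136,28),t(335,290)),('top',(20,-136,28),t(338,250)),
('top',(0,138,58),t(60,243)),
('scene',(64,-150,42),s(316,361)),('scene',(-64,-150,42),s(337,260)),('scene',(-36,34,37),s(529,300)),('scene',(36,34,37),s(521,362)),
('scene',(-20,-136,28),s(343,303)),('scene',(20,-136,28),s(336,340)),('scene',(0,138,58),s(646,340))]
T=[('top',(-55,-45,54),t(278,316)),('top',(55,-45,54),t(287,205)),('top',(-55,45,54),t(188,309)),('top',(55,45,54),t(197,198)),
('scene',(55,-45,54),s(391,358)),('scene',(-55,-45,54),s(405,264)),('scene',(-55,45,54),s(502,270)),('scene',(55,45,54),s(492,368))]
cm={c:bot.camera_model(c) for c in('top','scene')}
def res(p):
    out=[]
    for LL,off in((L,0),(T,p[3])):
        for c,P,px in LL:
            P=np.array(P,float)+[0,off,0]
            W=R.from_euler('z',p[2]).apply(P)+[p[0],p[1],0]
            out.append(proj(cm[c],W[None])[0]-px)
    return np.array(out).ravel()
best=min((least_squares(res,[450,0,a,-38],loss='soft_l1') for a in(0,1.57,3.14,-1.57)),key=lambda r:r.cost)
p=best.x;print(p,best.cost);print(np.round(best.fun.reshape(-1,2),1).tolist())
Rz=R.from_euler('z',p[2])
for y in(p[3]-45,-120,-110,34): print(y,Rz.apply([0,y,0])+[p[0],p[1],0])
print('dock y dir',Rz.apply([0,1,0]))
m=bot.camera_model('wrist');print(m)
for n in('oil_can','cup','offcut','hammer','screwdriver'):
    d=bot.outline_of(n,'top');print(n,[(round(e['p'],2),np.round(e['pixel']).tolist()) for e in d[:2]])
E
```

```text
[539.2858288   -4.39470376  12.49952703 -36.91730761] 14.339882599877285
[[-0.3, -0.1], [0.2, -1.4], [-0.4, -0.5], [-0.5, -0.7], [-0.3, -0.7], [-0.3, -0.6], [-0.6, -1.2], [-2.2, 1.1], [-0.4, -1.4], [-0.2, -0.5], [0.4, -0.3], [0.1, -0.2], [-0.1, -1.3], [-0.6, -5.4], [-0.1, -0.3], [-0.0, -0.3], [-0.7, -0.6], [-0.4, -0.6], [-1.1, -1.2], [0.2, -1.2], [0.2, -0.5], [-0.3, -1.4]]
-81.91730760604713 [533.81425924 -86.12907359   0.        ]
-120 [ 531.2705709 -124.1267197    0.       ]
-110 [ 531.93850906 -114.1490517     0.        ]
34 [541.55681854  29.52936742   0.        ]
dock y dir [0.06679382 0.9977668  0.        ]
{'fx': 325.19226210127806, 'fy': 325.19226210127806, 'cx': 278.05359135148586, 'cy': 212.9196859715129, 'T_tool_cam': array([[ 6.02952387e-04, -9.56170422e-01, -2.92810109e-01,
         7.95027607e+01],
       [ 9.99999697e-01,  7.20555033e-04, -2.93778125e-04,
        -2.56189307e-01],
       [ 4.91887752e-04, -2.92809843e-01,  9.56170567e-01,
        -1.57585206e+02],
       [ 0.00000000e+00,  0.00000000e+00,  0.00000000e+00,
         1.00000000e+00]])}
oil_can [(0.66, [363.0, 204.0])]
cup [(0.89, [436.0, 186.0])]
offcut [(0.65, [403.0, 247.0]), (0.51, [304.0, 200.0])]
hammer [(0.78, [139.0, 194.0])]
screwdriver [(0.51, [293.0, 234.0])]
```

```bash
python3 -m jog '[[0,0,0,0,0,0.138],[0,0,0,0,0,0.138],[0,0,0,0,0,0.138],[0,0,0,0,0,0.138],[0,0,0,0,0,0.138],[0,0,0,0,0,0.138],[0,0,0,0,0,0.138],[0,0,0,0,0,0.138],[0,0,0,0,0,0.135]]' 0
python3 -m jog '[[-34,21.6,0,0,0,0],[-34,21.6,0,0,0,0],[-34,21.6,0,0,0,0],[-34,21.6,0,0,0,0],[-34,21.6,0,0,0,0],[-34,21.6,0,0,0,0],[-34,21.6,0,0,0,0],[-34,21.6,0,0,0,0],[-34,21.6,0,0,0,0],[-34,21.6,0,0,0,0],[-34,21.6,0,0,0,0],[-34,21.6,0,0,0,0]]'
python3 -m jog '[[-34,21.6,0,0,0,0],[-34,21.6,0,0,0,0],[-34,21.6,0,0,0,0],[-34,21.6,0,0,0,0],[-34,21.6,0,0,0,0],[0,0,0,0,0,0],[0,0,0,0,0,0]]'
```

```text
time: 1.75
tool_pos: [203.8, 483.8, 226.7]
tcp_rot: [3.142, -0.0, 1.498]
contact_force: [-0.3, 0.4, -0.3]
grip_width: 24.6
finger_force: 0.0
time: 2.95
tool_pos: [435.8, 57.8, 227.0]
tcp_rot: [3.141, -0.0, 1.504]
contact_force: [0.2, 0.1, 0.5]
grip_width: 0.8
finger_force: 0.0
time: 3.65
tool_pos: [531.3, -118.0, 226.2]
tcp_rot: [-3.141, -0.001, 1.502]
contact_force: [0.0, -0.1, 0.1]
grip_width: 0.2
finger_force: 0.0
```

```bash
python3 - <<'E'
from h import *
from plant import bot
import cv2
o=bot.get_obs();im=bot.capture('wrist')
m=bot.camera_model('wrist');T=m['T_tool_cam'];Rt=R.from_euler('xyz',o['tcp_rot']).as_matrix()
D=np.array([539.3,-4.4,0]);Rz=R.from_euler('z',-.0668)
def pw(P):
    W=Rz.apply(np.array(P,float))+D
    q=((W-o['tool_pos'])@Rt-T[:3,3])@T[:3,:3]
    r=np.hypot(q[0],q[1]);th=np.arctan2(r,q[2]);return q[:2]/r*th*m['fx']+[m['cx'],m['cy']]
big=cv2.resize(im[:,:,::-1],(800,600),interpolation=cv2.INTER_CUBIC)
for P in[(-20,-136,28),(20,-136,28),(-36,34,37),(36,34,37),(-55,-82,54),(55,-82,54),(-55,8,54),(55,8,54),(-64,-150,42),(64,-150,42),(-45,-150,30),(45,-150,30)]:
    u=pw(P);print(P,np.round(u*[800/560,600/420]));cv2.circle(big,tuple(int(a) for a in np.round(u*[800/560,600/420])),3,(255,0,255),1)
cv2.imwrite('pics/w1.png',big)
E
```

```text
(-20, -136, 28) [373. 295.]
(20, -136, 28) [423. 295.]
(-36, 34, 37) [349.  76.]
(36, 34, 37) [447.  76.]
(-55, -82, 54) [322. 233.]
(55, -82, 54) [474. 233.]
(-55, 8, 54) [320. 108.]
(55, 8, 54) [477. 108.]
(-64, -150, 42) [317. 317.]
(64, -150, 42) [480. 317.]
(-45, -150, 30) [342. 312.]
(45, -150, 30) [454. 312.]
```

View pics/w1.png

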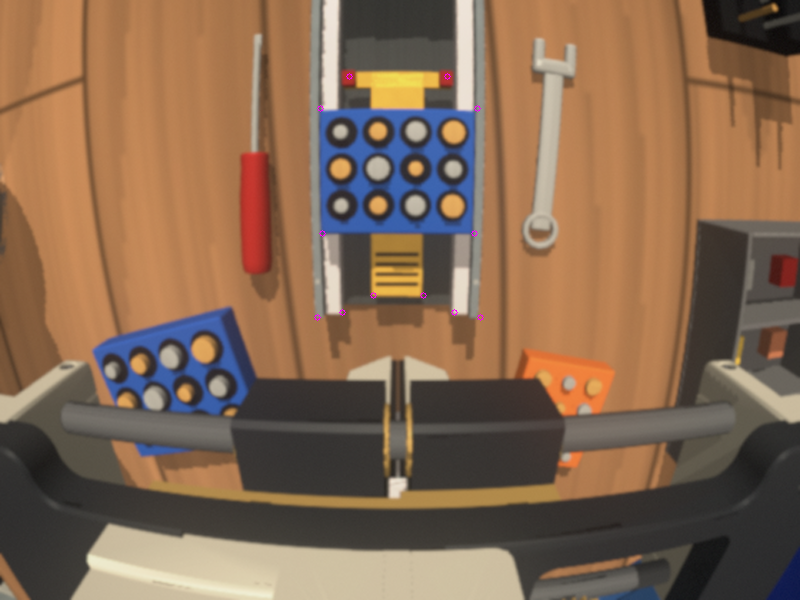

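The wrist view matches the fit within about 2 mm: tray rear edge at row 233, ribbed bar end at (398,295), pins at (349,76) and (447,76). The fingertip is centred, so I go down onto the bar.

```bash
python3 -m jog '[[3,0,30,0,0,0],[3,0,40,0,0,0],[0,0,40,0,0,0],[0,0,40,0,0,0],[0,0,25,0,0,0],[0,0,15,0,0,0],[0,0,0,0,0,0]]'
python3 -m jog '[[0,0,4,0,0,0],[0,0,4,0,0,0],[0,0,4,0,0,0],[0,0,4,0,0,0],[0,0,0,0,0,0]]'
```

```text
time: 4.4
tool_pos: [530.1, -109.6, 35.1]
tcp_rot: [-3.137, -0.001, 1.505]
contact_force: [-0.4, -0.8, 0.1]
grip_width: 0.2
finger_force: 0.0
time: 4.9
tool_pos: [532.6, -111.4, 21.0]
tcp_rot: [3.14, -0.0, 1.504]
contact_force: [1.3, 2.6, 4.7]
grip_width: 0.2
finger_force: 2.1
```

```bash
python3 -m jog '[[0,0,2,0,0,0],[0,0,2,0,0,0],[0,0,0,0,0,0]]'
python3 -m jog '[[0,0,1,0,0,0],[0,0,0,0,0,0]]'
python3 -m jog '[[0,0,1,0,0,0],[0,0,0,0,0,0]]'; python3 -c "
from plant import bot
o=bot.get_obs();print(o['tool_pos'],o['contact_force'],o['time'])"
```

```text
time: 5.2
tool_pos: [532.5, -111.4, 16.9]
tcp_rot: [3.14, -0.0, 1.504]
contact_force: [2.7, 3.0, 3.9]
grip_width: 0.7
finger_force: 2.6
time: 5.4
tool_pos: [532.5, -111.5, 16.1]
tcp_rot: [3.14, -0.0, 1.504]
contact_force: [2.6, 3.6, 6.4]
grip_width: 0.3
finger_force: 2.9
time: 5.6
tool_pos: [532.6, -111.5, 15.8]
tcp_rot: [3.14, 0.0, 1.504]
contact_force: [0.2, 3.3, 12.2]
grip_width: 0.3
finger_force: 6.2
[ 532.60009473 -111.4986377    15.84935384] [ 0.2138719  3.2657561 12.1983761] 5.6
```

```bash
python3 -m jog '[[3,0,0,0,0,0],[5,0,0,0,0,0],[5,0,0,0,0,0],[4,0,0,0,0,0],[4,0,0,0,0,0],[5,0,0,0,0,0],[5,0,0,0,0,0]]'
python3 -m jog '[[6,0,0,0,0,0],[6,0,0,0,0,0],[6,0,0,0,0,0],[6,0,0,0,0,0],[6,0,0,0,0,0]]'
```

```text
time: 6.3
tool_pos: [535.5, -83.6, 16.1]
tcp_rot: [3.137, 0.004, 1.504]
contact_force: [-0.0, -10.5, 9.5]
grip_width: 0.4
finger_force: 7.0
time: 6.8
tool_pos: [537.6, -53.6, 16.1]
tcp_rot: [3.137, 0.004, 1.504]
contact_force: [-0.6, -11.2, 11.1]
grip_width: 0.4
finger_force: 7.5
```

```bash
python3 -m jog '[[6,0,0,0,0,0],[6,0,0,0,0,0],[6,0,0,0,0,0],[6,0,0,0,0,0],[6,0,0,0,0,0],[6,0,0,0,0,0]]'
python3 -m jog '[[6,0,0,0,0,0],[6,0,0,0,0,0],[6,0,0,0,0,0],[6,0,0,0,0,0],[6,0,0,0,0,0],[4,0,0,0,0,0]]'
```

```text
time: 7.4
tool_pos: [540.1, -17.6, 16.2]
tcp_rot: [3.137, 0.004, 1.504]
contact_force: [0.3, -12.6, 10.6]
grip_width: 0.5
finger_force: 7.9
time: 8.0
tool_pos: [542.3, 16.5, 16.1]
tcp_rot: [3.138, 0.004, 1.505]
contact_force: [-1.0, -13.2, 12.9]
grip_width: 0.6
finger_force: 8.0
```

```bash
python3 -m jog '[[2,0,0,0,0,0],[2,0,0,0,0,0],[2,0,0,0,0,0],[1,0,0,0,0,0],[0,0,0,0,0,0]]'
python3 -m jog '[[1,0,0,0,0,0],[1,0,0,0,0,0],[0,0,0,0,0,0]]'
```

```text
time: 8.5
tool_pos: [542.7, 23.4, 16.1]
tcp_rot: [3.138, 0.004, 1.504]
contact_force: [-0.6, -11.4, 12.1]
grip_width: 0.2
finger_force: 7.3
time: 8.8
tool_pos: [542.8, 25.3, 16.2]
tcp_rot: [3.138, 0.004, 1.504]
contact_force: [-0.3, -11.6, 11.6]
grip_width: -0.2
finger_force: 7.5
```

```bash
python3 -m jog '[[2,0,0,0,0,0],[2,0,0,0,0,0],[1,0,0,0,0,0],[0,0,0,0,0,0]]'
python3 -m jog '[[1,0,0,0,0,0],[0,0,0,0,0,0]]'; python3 -m jog '[[1,0,0,0,0,0],[0,0,0,0,0,0]]'
```

```text
time: 9.2
tool_pos: [543.1, 30.4, 16.1]
tcp_rot: [3.138, 0.004, 1.504]
contact_force: [-0.8, -11.2, 12.0]
grip_width: 0.7
finger_force: 7.1
time: 9.4
tool_pos: [543.2, 31.3, 16.1]
tcp_rot: [3.138, 0.004, 1.504]
contact_force: [-0.8, -11.2, 12.5]
grip_width: 0.5
finger_force: 7.2
time: 9.6
tool_pos: [543.2, 31.8, 16.1]
tcp_rot: [3.138, 0.004, 1.505]
contact_force: [-0.2, -14.2, 13.0]
grip_width: 0.2
finger_force: 8.9
```

```bash
python3 -m jog '[[1,0,0,0,0,0],[0,0,0,0,0,0]]'; python3 - <<'E'
from plant import bot
import cv2
im=bot.capture('top')[150:250,220:353,::-1];cv2.imwrite('pics/t2.png',cv2.resize(im,(798,600),interpolation=cv2.INTER_CUBIC))
E
```

```text
time: 9.8
tool_pos: [543.2, 31.8, 16.1]
tcp_rot: [3.138, 0.006, 1.505]
contact_force: [-0.6, -19.2, 13.2]
grip_width: 0.7
finger_force: 11.4
```

View pics/t2.png

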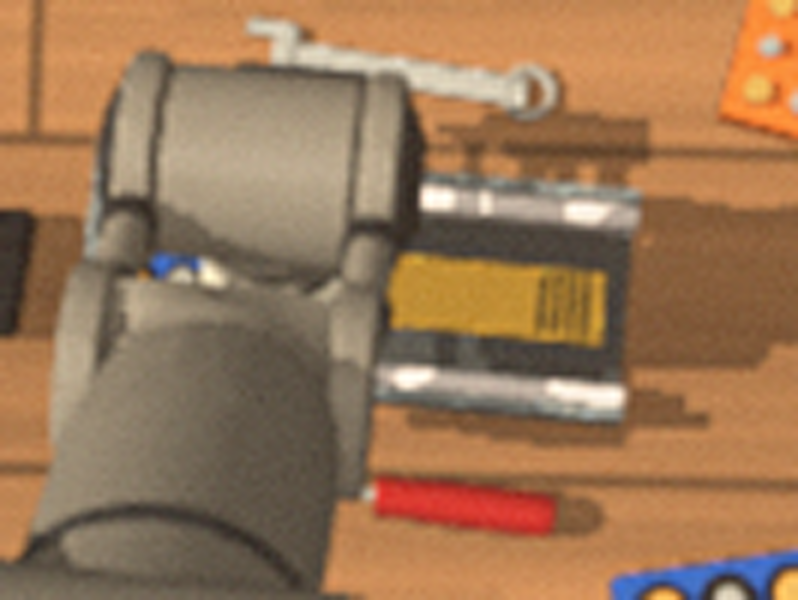

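The arm hides the tray in this view, with the bar lying down at (500,300) in the crop. The push force rose to 19 N with no further travel, so the tray is against the plate. I back off with the bar still held down, then lift.

```bash
python3 -m jog '[[-2,0,0,0,0,0],[-2,0,0,0,0,0],[-1,0,0,0,0,0],[0,0,0,0,0,0]]'
python3 -m jog '[[0,0,-4,0,0,0],[0,0,-6,0,0,0],[0,0,-10,0,0,0],[0,0,-20,0,0,0],[-10,0,-40,0,0,0],[-20,0,-40,0,0,0],[-30,0,-30,0,0,0],[-30,0,0,0,0,0],[-30,0,0,0,0,0],[0,0,0,0,0,0]]'
python3 - <<'E'
from h import *
from plant import bot
import cv2
o=bot.get_obs();im=bot.capture('wrist')
m=bot.camera_model('wrist');T=m['T_tool_cam'];Rt=R.from_euler('xyz',o['tcp_rot']).as_matrix()
D=np.array([539.3,-4.4,0]);Rz=R.from_euler('z',-.0668)
def pw(P):
    W=Rz.apply(np.array(P,float))+D
    q=((W-o['tool_pos'])@Rt-T[:3,3])@T[:3,:3]
    r=np.hypot(q[0],q[1]);th=np.arctan2(r,q[2]);return q[:2]/r*th*m['fx']+[m['cx'],m['cy']]
big=cv2.resize(im[:,:,::-1],(800,600),interpolation=cv2.INTER_CUBIC)
for P in[(-36,34,37),(36,34,37),(-55,48,54),(55,48,54),(0,138,58)]:
    cv2.circle(big,tuple(int(a) for a in np.round(pw(P)*10/7)),3,(255,0,255),1)
cv2.imwrite('pics/w3.png',big)
E
```

```text
time: 10.25
tool_pos: [543.2, 31.5, 16.1]
tcp_rot: [3.138, -0.001, 1.503]
contact_force: [2.2, 4.1, 11.4]
grip_width: 0.5
finger_force: 5.9
time: 11.25
tool_pos: [532.3, -91.7, 164.7]
tcp_rot: [-3.14, 0.001, 1.5]
contact_force: [1.0, 1.0, 0.1]
grip_width: 0.4
finger_force: 0.0
```

View pics/w3.png

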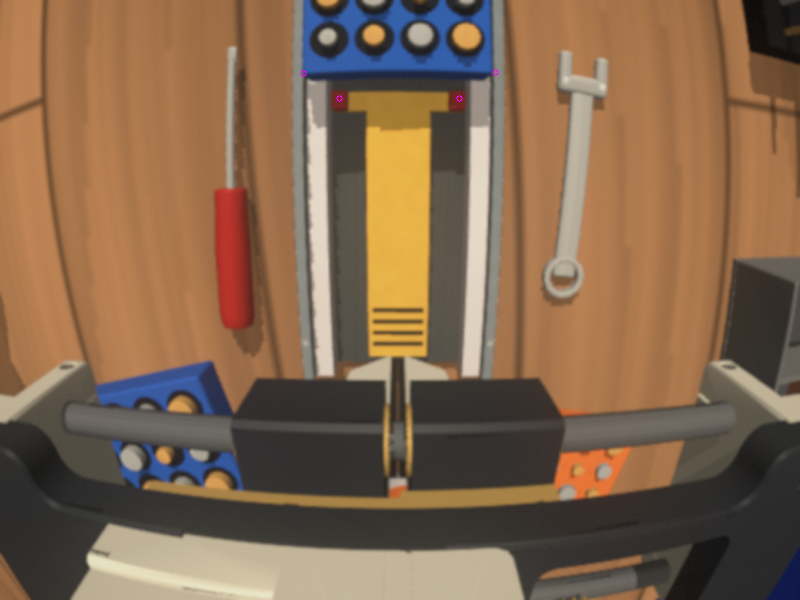

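The tray's rear edge (row 75) sits on the predicted home line. The red pins at (340,100) and (458,100) are up behind it, and the bystanders in view look undisturbed. I hand in the job.

```bash
python3 -c "
from plant import bot
print(bot.close_job())"
```

```text
the job is handed in; nothing more can be done
None
```

The blue tray was pushed up against the end plate with the bar held down, the bar then sprang back with the red pins up behind the tray, and the job is handed in; no verdict came back.

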